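Battery pack from charger to magnetic stirrer

ROBOT

A 7-joint arm with a two-finger parallel gripper is mounted at the origin on a cart in front of the work surface, level with it; the furniture and walls round the work are solid. World frame = base frame: x ahead of the robot, y to its left, z up, the work surface at z = 0. Lengths are in m, angles in rad, forces in N, time in s.
With the tool pointing down it reaches from about 0.4 to 0.9 m from the base axis. Payload 5.5 kg.
Tool frame: the origin (TCP) lies at the very end of the fingers, on their centre line; the grasp point (between the pads) lies 19 mm behind it; z points along the fingers, x is the direction in which the jaws open and shut, and the axes are right-handed (so a half turn about z gives the same grasp; the last joint's range is limited). The gripper opens to 92 mm and grips with 3 to 60 N. Pads are 19 mm wide; open, the fingers measure 130 mm over their backs; the gripper's body (75 mm by 190 mm) begins 47 mm behind the grasp point.
Start: joints at [1.369, 0.501, -0.427, 1.55, 0.221, 1.138, -0.21], TCP at [0.291, -0.581, 0.227] pointing down, gripper open.
Joint ranges: [-2.88, 2.88], [-0.31, 2.03], [-1.54, 1.56], [0.2, 2.42], [-1.41, 4.55], [0.19, 2.02], [-2.57, 2.57]. Speed limits (rad/s): [2.57, 2.57, 3.14, 3.14, 3.14, 3.14, 3.14].

INTERFACE

Orientations are given as a rotation vector (axis times angle).
In Python, from station import state, read_camera, camera_params, sign_off gives the robot as it stands.
- The arm moves only by the tool move_arm, never from a script. Its argument "deltas" is a list of rows, each an object with "grip": the gripper command: -1 is fully open, 1 is shut, values between are in proportion; "translation": the shift along the tool's x, y, z in cm, a list of three; "spin": the turn about the tool's z in rad. In form: [{"grip": grip, "translation": [x, y, z], "spin": spin}, ...]. A call has exactly 10 rows; each row is the pose to reach, as a shift and turn from the pose commanded when the call began, along the tool's axes at that moment; what a row does not reach only later rows make up. A row lasts 1/8 s, in which the tool goes at most 62.5 mm and 10.7 degrees, less where a joint would pass 70% of its speed; a pose out of reach is approached as far as the arm can. A call with a gripper value outside its range is refused whole. The fingers move at their own pace and stop on an object; the grip force is fixed at half the most. Time passes only in rows, so rows that repeat a pose let the fingers close, or fill a call up. It gives the time, the measured TCP pose, the force and the opening at its end, in the units of the state.
- state(): the state, without advancing time (a new reading comes with each control period).
- read_camera(name): name is "side" or "top"; returns the picture (384x512x3 uint8, red, green, blue); there is no depth.
- camera_params(name): a dict with "mtx" (3x3 intrinsics, pixels), "extrinsics" (4x4, takes a point from world to camera coordinates). Camera axes: x right, y down, z forward; pixel columns grow to the right and rows downward; lengths in m; the calibration is good to about 2 mm. A picture is of the moment at which its call begins. camera_params takes no time and is no camera call.
- sign_off(): hands the job in, once; it reports no verdict.
The state is a dict: "time": time; "joint_pos": joint angles; "dq": joint speeds; "effort": joint torques, N m; "tcp_pos": TCP position; "tcp_rot": TCP orientation; "ft_force": force on the tool from outside, world axes, zero at the start; "torque": the same for the moment, N m; "gripper_width": opening from 0.0 (shut) to 1.0 (fully open).
Only numpy, scipy, OpenCV 4.12 (cv2) and the standard library are available. Lean on these libraries where they do the work, as an engineer would, in place of code of your own. Each camera call takes 0.05 s, during which the arm holds its last target. There are 200 camera calls.

TASK

Move the battery pack from the charger to the magnetic stirrer: press the charger's sprung catch so that the pack is released, draw the pack out of the dovetail, and slide it into the stirrer's dovetail until the stirrer's catch snaps up behind it. Do not force anything, and leave the other things on the bench alone.

Things in the scene. Friction and masses are not known exactly. Their poses are not given: they have to be found in the camera images.
- charger: Grey charger fixed to the bench: dovetail dock in front of a low grey vented housing, 58 x 100 x 44 mm. The pack starts locked in it. Origin: on the bench under the centre of a home pack; +x the slide-in direction, z up. Slide floor 14 mm above the bench, 92 mm wide, from x = -120 mm (open front, flat apron) to a stop wall at +36 mm.
- mag_stirrer: Magnetic stirrer fixed to the bench: the same dock, empty (same origin and axes, slide floor, mouth, catch nose, press pad and ejector as the charger's, but an adjustable stop), in front of a white housing, 124 x 130 x 60 mm, with a round steel plate on top, 64 mm high.
- charger_nose (a point): Top of the charger's catch nose at its upright inner face, dock x = -36 mm, 6 mm above the slide floor when up. The nose is 20 mm wide, with a 30 degree ramp towards the open end, down to the floor at x = -52 mm. A sprung ejector at the stop wall pushes the pack outward with 2 to 3.5 N over the last 14 mm. The stirrer has the same.
- charger_mouth (a point): Slide floor centre at the charger rails' front end: dock x = -45 mm, z = 14 mm. Rails run from here to the stop wall, tops 10 mm above the slide floor. From x = -62 to -45 mm the side walls form a funnel, 6 mm wider each side at its front. In the rails the pack has 1.2 mm play each side and can lift 2 mm.
- mag_stirrer_mouth (a point): The same point of the stirrer's dock, with the same rails and funnel. Sliding in takes 3 to 12 N (ramp, friction, ejector). Here stop, ejector and catch sit on one stiff hand-set carriage, anywhere up to 10 mm further in or out (not given): the click comes with the pack's centre at dock x = -1 mm plus that setting, the hard stop 2 mm later.
- mag_stirrer_catch (a joint): How far the stirrer's catch is pressed down, m: 0 up (nothing on the nose, or the pack locked behind it), about 0.004 to 0.006 while the pack lies over the nose. Let go past the click, the ejector holds the pack back against the nose; let go before, it is pushed out.
- charger_pad (a point): Top centre of the charger catch's steel press pad, 22 x 24 mm, three dark ribs across, at dock x = -42, y = +64, z = 32 mm, beside the rail on the left seen along the slide-in direction. It goes straight down, in one piece with the nose. Held down, it lets the ejector move the pack about 12 mm outward, over the nose, where it no longer locks.
- charger_catch (a joint): How far the charger's catch is pressed down, m: 0 up, 0.0075 fully down (hard stop); about 1.2 N at the start of the press, 2.3 N at the end. The pack comes free from about 0.006. Reads about 0.004 to 0.006 while the pack lies over the nose, whose spring then lifts that end of the pack by up to 2 mm.
- pack_grip (a point): Centre of the battery pack's grip rib, half-way up, over the pack's centre. The rib stands on the pack: 50 mm long (x), 14 mm thick (y), 36 mm tall. This point is 18 mm above the grey block below the rib, 54 mm above the foot's underside, 68 mm above the bench when docked. Axes as the dock's while docked. Mass 0.18 to 0.35 kg.
- pack: The battery pack; origin at the centre of its foot's underside, x along the slide. Aluminium dovetail foot 70 mm long (x), 56 mm wide at the bottom and 44 mm at the top, 10 mm tall; on it a grey block 68 x 60 mm (x, y), from 13 to 36 mm above the underside; on that the grip rib, up to 72 mm.
- timer: Bystander: white lab timer lying flat, 62 x 62 x 18 mm; origin at the underside's centre.
- weight: Bystander: brass calibration weight, 29 mm across, 50 mm tall; origin at the underside's centre.
- vial: Bystander: small capped glass vial, 21 mm across, 50 mm tall; origin at the underside's centre.
Things that resemble listed ones, but are neither listed nor needed, are in the scene too. What is shaped like the pack but orange is not meant.

How it is judged:
On the way, in this order (a step that is already met when the one before it is completed fails the run):
1. the charger's catch is pressed down (value of joint charger_catch above 0.0055 m), for 0.05 s.
2. the pack is drawn clear of the charger's rails (horizontal distance between pack_grip and charger above 0.1 m), for 0.1 s.
At the end, for the whole second after the job is handed in: The pack lies at rest fully in the stirrer's dovetail, behind the catch, which is up (pressed less than 2 mm): its centre within 14 mm of nominal home (wherever the carriage is set), within 3 mm across, 3 mm low to 4 mm high, in line within 0.06 rad (x of pack_grip in the frame of mag_stirrer between -0.014 and 0.014 m and y of pack_grip in the frame of mag_stirrer between -0.003 and 0.003 m and z of pack_grip in the frame of mag_stirrer between 0.065 and 0.072 m and angle between the x axis of pack_grip and the x axis of mag_stirrer, either way round below 0.06 rad and value of joint mag_stirrer_catch below 0.002 m and linear speed of pack below 0.01 m/s); the robot touches nothing.
It fails at once if the pack is forced against the stirrer (over 40 N) (contact force between pack and mag_stirrer above 40 N).
It fails at once if the pack is forced against the charger (over 60 N) (contact force between pack and charger above 60 N).
It fails at once if the fingers press on the charger, the stirrer or a catch with over 60 N (contact force between the fingers and charger above 60 N or contact force between the fingers and mag_stirrer above 60 N).
It fails at once if the timer, the weight or the vial is moved by over 20 mm (distance of any of timer, weight, vial from where it was at the start of the episode above 0.02 m).
It also fails if it takes over 61 s, if anything falls off the work surface, if the arm or the gripper's body presses on something with over 40 N, if the wrist force passes 120 N, or if a joint passes its speed limit or range.

## Working session

There is one attempt and no reset: what is moved stays moved. The work goes in short steps, Python scripts to look and compute and a tool call to move; the robot and the scene stay as the last step left them, time stands still between calls to the robot, and variables do not carry over. Pictures are saved under pics/ and viewed, about 8 in all and at most 12, crops included, and the job is handed in when it is done.

Besides the shell and the picture viewer there is one more tool, called after "Emit:" by a JSON object that holds its "api" and its "payload", one argument or row to a line. move_arm: Moves the arm, as the interface text tells. Its arguments: {"type":"object","properties":{"deltas":{"type":"array","items":{"type":"object","properties":{"grip":{"type":"number"},"translation":{"type":"array","items":{"type":"number"}},"spin":{"type":"number"}}}}},"required":["deltas"]}

```bash
mkdir -p pics; ls
python3 - <<'E'
from station import *
import cv2,numpy as np
for n in("side","top"):
    im=read_camera(n); cv2.imwrite(f"pics/{n}0.png",im[:,:,::-1]); p=camera_params(n); print(n,np.round(p["mtx"],1).tolist(),np.round(p["extrinsics"],4).tolist())
print(state())
E
```

```text
pics
side [[372.3, 0.0, 250.8], [0.0, 372.3, 190.8], [0.0, 0.0, 1.0]] [[0.9991, 0.043, 0.0022, -0.5997], [0.0226, -0.4803, -0.8768, 0.0411], [-0.0367, 0.876, -0.4809, 1.263], [0.0, 0.0, 0.0, 1.0]]
top [[441.6, 0.0, 260.8], [0.0, 441.6, 189.6], [0.0, 0.0, 1.0]] [[0.0031, -0.9998, 0.0189, -0.0154], [-0.9814, -0.0067, -0.1921, 0.6002], [0.1922, -0.0179, -0.9812, 1.4216], [0.0, 0.0, 0.0, 1.0]]
{'time': 0.1, 'joint_pos': array([ 1.36921935,  0.50174854, -0.42680588,  1.55130308,  0.22079886,
        1.13827073, -0.21026713]), 'dq': array([ 0.00070202, -0.00232606, -0.00187081, -0.00216561,  0.00104461,
       -0.00327992,  0.00114289]), 'effort': array([-1.11507208e-02, -5.67880011e+01, -5.83811894e+00, -2.79917049e+01,
       -6.89647556e-02,  2.41853599e-02,  7.12966676e-05]), 'tcp_pos': array([ 0.29104307, -0.58053144,  0.22580302]), 'tcp_rot': array([-2.67258702e+00,  1.64953395e+00,  2.18380698e-03]), 'ft_force': array([-0.79168819,  0.02468374,  0.49564344]), 'torque': array([-0.01134601,  0.039191  ,  0.01565963]), 'gripper_width': 1.0002635508656694}
```

View pics/top0.png

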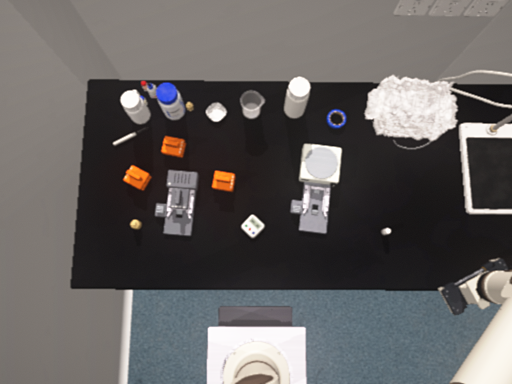

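View pics/side0.png

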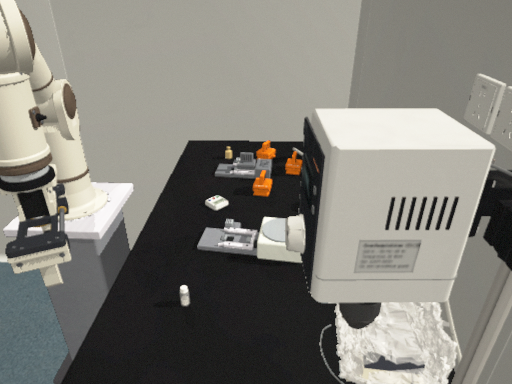

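The top view shows the charger dock around (181,205), the stirrer dock around (316,195), their pads at (161,210) and (297,207), both slides running along about +x, and the timer at (253,226). The side view shows both from the right, with the pack at (246,160). I'll enlarge both docks.

Run:
```python
import cv2,numpy as np
im=cv2.imread("pics/top0.png")
a=im[165:240,145:210];b=im[140:240,280:350]
A=cv2.resize(a,None,fx=6,fy=6,interpolation=cv2.INTER_CUBIC);B=cv2.resize(b,None,fx=6,fy=6,interpolation=cv2.INTER_CUBIC)
out=np.zeros((600,800+10,3),np.uint8);out[:A.shape[0],:A.shape[1]]=A;out[:600,390:810]=B
out=cv2.convertScaleAbs(out[:,:800],alpha=1.3,beta=10);cv2.imwrite("pics/crop1.png",out)
```

```text
(no output)
```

View pics/crop1.png

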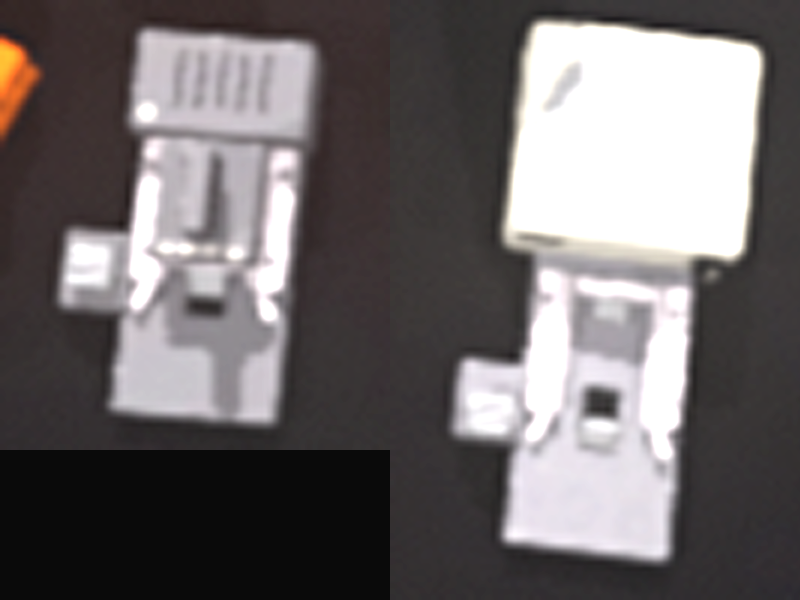

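Crop (6x): the charger apron's front corners are at (111,410) and (277,423), and the pack is in the rails. The stirrer's apron corners are at (502,540) and (667,560), its dock is empty, and the pads are at (93,270) and (488,400). Next I'll cast rays and check these against the given sizes.

```bash
cat > h.py <<'E'
import numpy as np,cv2
from station import *
def ray(n,u,v,z):
    p=camera_params(n);E=np.array(p["extrinsics"]);R,t=E[:3,:3],E[:3,3]
    c=-R.T@t;d=R.T@np.linalg.solve(p["mtx"],[u,v,1.]);return c+d*(z-c[2])/d[2]
def proj(n,P):
    p=camera_params(n);E=np.array(p["extrinsics"]);q=p["mtx"]@(E[:3,:3]@np.array(P)+E[:3,3]);return q[:2]/q[2]
def heading(s):
    R=cv2.Rodrigues(s["tcp_rot"])[0];return np.arctan2(R[1,0],R[0,0])
E
python3 - <<'E'
from h import *
def P(x,y,z,ox,oy): return ray("top",(x+.5)/6-.5+ox,(y+.5)/6-.5+oy,z)[:2]
c=lambda x,y,z:P(x,y,z,145,165)
s=lambda x,y,z:P(x-390,y,z,280,140)
def rep(name,fl,fr,hl,hr,pads):
    # direction: from apron-front centre to housing back centre and apron front normal
    f=(fl+fr)/2;b=(hl+hr)/2;d=b-f;L=np.linalg.norm(d);a=np.arctan2(d[1],d[0])
    w=fl-fr;a2=np.arctan2(w[1],w[0])-np.pi/2;w3=hl-hr;a3=np.arctan2(w3[1],w3[0])-np.pi/2
    o=f+d/L*.12
    print(name,"front w",np.linalg.norm(w),"housing w",np.linalg.norm(w3),"L",L,"ang",a,a2,a3,"origin",o)
    ex=d/L;ey=np.array([-ex[1],ex[0]])
    for n,p in pads.items(): print("  ",n,(p-o)@ex,(p-o)@ey)
rep("ch",c(111,410,.014),c(277,423,.014),c(140,30,.044),c(317,43,.044),
 dict(pad=c(93,270,.032),padUL=c(66,230,.032),rib_back=c(0,0,0),railFL=c(135,308,.024),railFR=c(272,320,.024),packfrontL=c(160,248,.05),packfrontR=c(243,254,.05),hfl=c(131,133,.044),hfr=c(303,145,.044)))
rep("st",s(502,540,.014),s(667,560,.014),s(532,20,.06),s(762,45,.06),
 dict(pad=s(488,400,.032),noseback=s(600,385,.014),hfl=s(505,243,.06),hfr=s(745,262,.06),railFL=s(532,440,.024),railFR=s(665,463,.024)))
# mask-based edges
im=cv2.imread("pics/top0.png");g=cv2.cvtColor(im,cv2.COLOR_BGR2GRAY)
m=(g>75).astype(np.uint8)
n,l,st,_=cv2.connectedComponentsWithStats(m)
for i in range(1,n):
    x,y,w,h,A=st[i]
    if A>800 and 140<y+h<260: 
        k=cv2.findContours((l==i).astype(np.uint8),0,2)[0][0]; print(st[i],cv2.minAreaRect(k))
        # side edges on the apron rows
        for r in range(y+h-20,y+h,3):
            c_=np.where(l[r]==i)[0]; print(r,c_.min(),c_.max())
E
```

```text
ch front w 0.09359888695782222 housing w 0.10053010748237898 L 0.21317434735797455 ang -0.07565701460138087 -0.07328129782173609 -0.06775386401967176 origin [0.57389909 0.26046518]
   pad -0.04429740003340298 0.06257578756102246
   padUL -0.022943678576774387 0.08043692858596893
   rib_back 0.11384884378357846 0.14310738205748896
   railFL -0.06278860267528247 0.03824269751281275
   railFR -0.06330953304844211 -0.039147621651514
   packfrontL -0.031379711644452524 0.02314606509750515
   packfrontR -0.030979459459971437 -0.023049374326034454
   hfl 0.033176144027818544 0.048211250367965724
   hfr 0.03428445304485226 -0.04868883624792169
st front w 0.09409662347193662 housing w 0.13201509570026299 L 0.2932433361721923 ang -0.12043889562029755 -0.11576104633938877 -0.10377103086027151 origin [ 0.58494132 -0.20204249]
   pad -0.044480351405431814 0.06502582284771322
   noseback -0.024686117001100728 0.0007242262222409684
   hfl 0.040638330909744336 0.06739629349309549
   hfr 0.04697044472660221 -0.06766514427158582
   railFL -0.06279159087395628 0.03712250908507378
   railFR -0.06635956688869026 -0.03916126685582469
[ 459  114   53  101 1676] ((485.0, 164.0), (51.99999237060547, 99.99998474121094), -0.0)
195 464 471
198 465 471
201 465 471
204 465 472
207 465 472
210 466 511
213 468 511
[ 290  143   52   91 3028] ((315.5885925292969, 187.61062622070312), (42.84238052368164, 89.69499206542969), 11.51383113861084)
214 301 327
217 300 327
220 300 327
223 299 327
226 299 326
229 299 326
232 314 326
[ 155  170   43   66 1900] ((174.9913330078125, 201.97628784179688), (38.3667106628418, 64.3133544921875), 6.483073711395264)
216 161 192
219 165 192
222 165 192
225 164 191
228 164 191
231 163 191
234 172 190
```

```bash
cat >> h.py <<'E'
def plan(x,y,z,h):
    s=state();R=cv2.Rodrigues(s["tcp_rot"])[0]
    d=R.T@(np.array([x,y,z])-s["tcp_pos"])*100
    sp=-(h-heading(s));sp=(sp+np.pi)%(2*np.pi)-np.pi
    print("t",round(s["time"],2),"tcp",s["tcp_pos"].round(4),"h",round(heading(s),3),"tilt",np.round(R[:,2],3),"F",np.round(s["ft_force"],1),"w",round(s["gripper_width"],3),"q",s["joint_pos"].round(2));print("delta cm",d.round(2),"spin",round(sp,3))
E
python3 -c "
from h import *
plan(.45,.0,.2,-.5);plan(.535,.327,.12,-.074)"
```

```text
t 0.1 tcp [ 0.291  -0.5805  0.2258] h -1.106 tilt [-0.001  0.002 -1.   ] F [-0.8  0.   0.5] w 1.0 q [ 1.37  0.5  -0.43  1.55  0.22  1.14 -0.21]
delta cm [-44.76 -40.23   2.66] spin -0.606
t 0.1 tcp [ 0.291  -0.5805  0.2258] h -1.106 tilt [-0.001  0.002 -1.   ] F [-0.8  0.   0.5] w 1.0 q [ 1.37  0.5  -0.43  1.55  0.22  1.14 -0.21]
delta cm [-70.17 -62.49  10.7 ] spin -1.032
```

Emit:
{"api": "move_arm", "payload": {
  "deltas": [
    {"grip":1,"translation":[-4.5,-4,0],"spin":-0.06},
    {"grip":1,"translation":[-9,-8,0],"spin":-0.12},
    {"grip":1,"translation":[-13.5,-12,0],"spin":-0.2},
    {"grip":1,"translation":[-18,-16,0.5],"spin":-0.25},
    {"grip":1,"translation":[-22.4,-20,1],"spin":-0.3},
    {"grip":1,"translation":[-27,-24,1],"spin":-0.36},
    {"grip":1,"translation":[-31.3,-28,1.5],"spin":-0.42},
    {"grip":1,"translation":[-36,-32,2],"spin":-0.5},
    {"grip":1,"translation":[-40.3,-36,2.5],"spin":-0.55},
    {"grip":1,"translation":[-44.8,-40.2,2.7],"spin":-0.6}
  ]
}}

```text
time: 1.35
tcp_pos: [0.4498, 0.0009, 0.1995]
tcp_rot: [3.041, -0.785, 0.0]
ft_force: [1.6, -0.5, 0.2]
gripper_width: 0.01
```

```bash
python3 -c "
from h import *
plan(.535,.327,.1,-.074)"
```

```text
t 1.35 tcp [0.4498 0.0009 0.1995] h -0.505 tilt [-0.    -0.001 -1.   ] F [ 1.6 -0.5  0.2] w 0.01 q [ 0.73  0.24 -0.88  2.05  0.23  0.95 -0.78]
delta cm [ -8.34 -32.66   9.92] spin -0.431
```

Emit:
{"api": "move_arm", "payload": {
  "deltas": [
    {"grip":1,"translation":[-1,-4,0],"spin":-0.06},
    {"grip":1,"translation":[-2,-8,1],"spin":-0.12},
    {"grip":1,"translation":[-3,-12,2],"spin":-0.18},
    {"grip":1,"translation":[-4,-16,3],"spin":-0.24},
    {"grip":1,"translation":[-5,-20,4],"spin":-0.3},
    {"grip":1,"translation":[-6.2,-24,5],"spin":-0.36},
    {"grip":1,"translation":[-7.2,-28,6],"spin":-0.42},
    {"grip":1,"translation":[-8.2,-32,7],"spin":-0.43},
    {"grip":1,"translation":[-8.3,-32.7,9],"spin":-0.43},
    {"grip":1,"translation":[-8.3,-32.7,9.9],"spin":-0.43}
  ]
}}

```text
time: 2.6
tcp_pos: [0.5347, 0.3251, 0.0987]
tcp_rot: [3.137, -0.118, -0.004]
ft_force: [-0.0, -0.2, -0.3]
gripper_width: 0.003
```

Run:
```python
from h import *
plan(.535,.327,.025,-.074)
im=read_camera("top");u,v=proj("top",[.535,.327,.032]);print(u,v,proj("top",state()["tcp_pos"]))
A=cv2.resize(im[160:245,130:215],None,fx=5,fy=5,interpolation=cv2.INTER_CUBIC)
s=read_camera("side");B=cv2.resize(s[110:195,190:290],None,fx=5,fy=5,interpolation=cv2.INTER_CUBIC)
print(proj("side",[.535,.327,.032]),proj("side",state()["tcp_pos"]))
cv2.imwrite("pics/c2.png",np.hstack([A,B])[:,:800,::-1])
```

```text
t 2.6 tcp [0.5347 0.3251 0.0987] h -0.075 tilt [-0.003 -0.002 -1.   ] F [-0.  -0.2 -0.3] w 0.003 q [-0.01  0.73 -0.82  1.7   0.62  1.   -1.13]
delta cm [ 0.03 -0.2   7.36] spin -0.001
159.85545408892833 209.42268230742272 [156.6704832  206.53576475]
[238.23695402 158.39640765] [237.92922741 143.2989932 ]
```

View pics/c2.png

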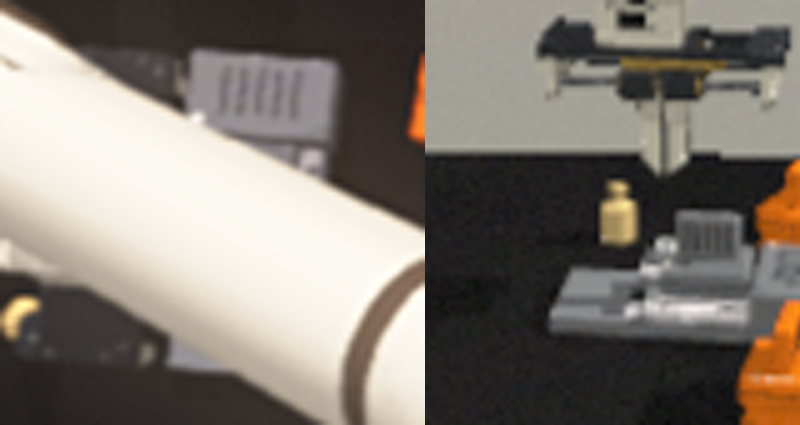

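Emit:
{"api": "move_arm", "payload": {
  "deltas": [
    {"grip":1,"translation":[0,-0.2,2.5],"spin":0},
    {"grip":1,"translation":[0,-0.2,5],"spin":0},
    {"grip":1,"translation":[0,-0.2,6],"spin":0},
    {"grip":1,"translation":[0,-0.2,6.5],"spin":0},
    {"grip":1,"translation":[0,-0.2,6.8],"spin":0},
    {"grip":1,"translation":[0,-0.2,7.0],"spin":0},
    {"grip":1,"translation":[0,-0.2,7.2],"spin":0},
    {"grip":1,"translation":[0,-0.2,7.3],"spin":0},
    {"grip":1,"translation":[0,-0.2,7.4],"spin":0},
    {"grip":1,"translation":[0,-0.2,7.4],"spin":0}
  ]
}}

```text
time: 3.95
tcp_pos: [0.5361, 0.3282, 0.0269]
tcp_rot: [-3.139, 0.119, -0.001]
ft_force: [0.4, 0.9, 2.6]
gripper_width: 0.006
```

Run:
```python
from h import *
plan(.535,.327,.0245,-.074)
s=read_camera("side");cv2.imwrite("pics/c3.png",cv2.resize(s[110:195,190:290],None,fx=6,fy=6,interpolation=cv2.INTER_CUBIC)[:,:,::-1])
```

```text
t 3.95 tcp [0.5361 0.3282 0.0269] h -0.076 tilt [ 0.     0.001 -1.   ] F [0.4 0.9 2.6] w 0.006 q [-0.06  0.82 -0.75  1.72  0.7   0.89 -1.19]
delta cm [-0.1   0.13  0.24] spin -0.002
```

View pics/c3.png

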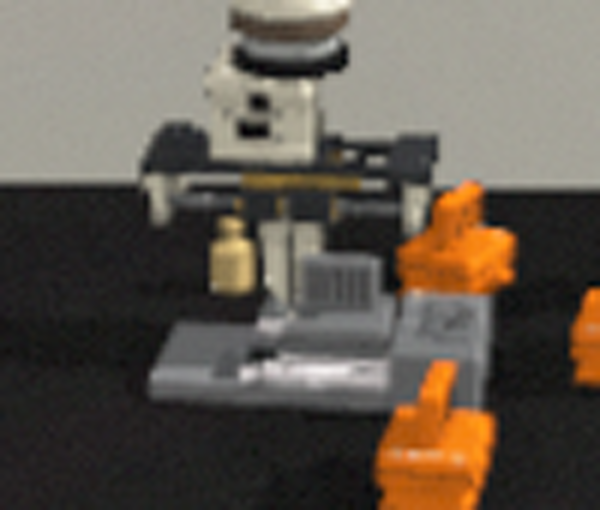

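The side view shows the closed fingers on the pad at about (275,305), with the pack still home. The force of 2 N agrees with contact. I'll press about 2.8 mm more, gently.

Emit:
{"api": "move_arm", "payload": {
  "deltas": [
    {"grip":1,"translation":[0,0,0.1],"spin":0},
    {"grip":1,"translation":[0,0,0.15],"spin":0},
    {"grip":1,"translation":[0,0,0.2],"spin":0},
    {"grip":1,"translation":[0,0,0.25],"spin":0},
    {"grip":1,"translation":[0,0,0.28],"spin":0},
    {"grip":1,"translation":[0,0,0.28],"spin":0},
    {"grip":1,"translation":[0,0,0.28],"spin":0},
    {"grip":1,"translation":[0,0,0.28],"spin":0},
    {"grip":1,"translation":[0,0,0.28],"spin":0},
    {"grip":1,"translation":[0,0,0.28],"spin":0}
  ]
}}

```text
time: 5.25
tcp_pos: [0.5361, 0.3282, 0.0247]
tcp_rot: [-3.139, 0.119, -0.001]
ft_force: [-0.5, 0.4, 7.6]
gripper_width: 0.003
```

Run:
```python
from h import *
plan(.535,.327,.0245,-.074)
s=read_camera("side");cv2.imwrite("pics/c4.png",cv2.resize(s[110:195,190:290],None,fx=6,fy=6,interpolation=cv2.INTER_CUBIC)[:,:,::-1])
```

```text
t 5.25 tcp [0.5361 0.3282 0.0247] h -0.076 tilt [ 0.001  0.    -1.   ] F [-0.5  0.4  7.6] w 0.003 q [-0.06  0.82 -0.75  1.72  0.7   0.89 -1.19]
delta cm [-0.11  0.12  0.02] spin -0.002
```

View pics/c4.png

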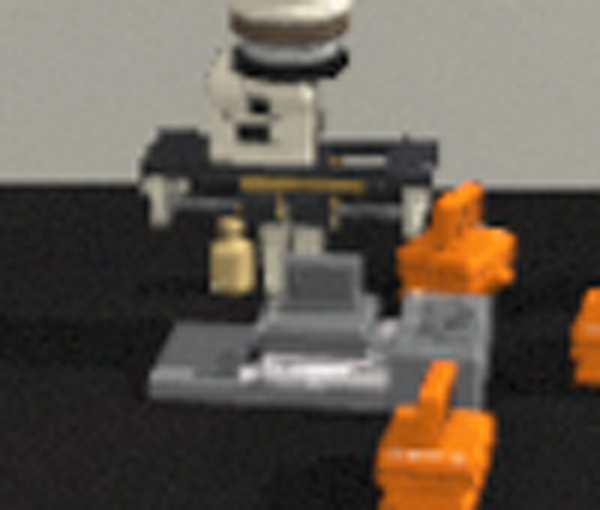

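The pack has moved out about 12 mm: its rib went from x≈340 to x≈322 in the crop. The catch is on its hard stop. Now I'll rise, spin and open.

Run:
```python
from h import *
plan(.5605,.2614,.13,1.497)
```

```text
t 5.3 tcp [0.5361 0.3282 0.0247] h -0.076 tilt [ 0.001  0.    -1.   ] F [-1.7  0.2  7.7] w 0.003 q [-0.06  0.82 -0.75  1.72  0.7   0.89 -1.19]
delta cm [  2.94   6.47 -10.53] spin -1.573
```

Emit:
{"api": "move_arm", "payload": {
  "deltas": [
    {"grip":1,"translation":[0,0,-4],"spin":0},
    {"grip":1,"translation":[0,0,-9],"spin":-0.18},
    {"grip":0,"translation":[0.5,1,-11],"spin":-0.36},
    {"grip":-1,"translation":[1,2,-11],"spin":-0.54},
    {"grip":-1,"translation":[1.5,3,-11],"spin":-0.72},
    {"grip":-1,"translation":[2,4,-11],"spin":-0.9},
    {"grip":-1,"translation":[2.5,5,-11],"spin":-1.08},
    {"grip":-1,"translation":[2.9,6.5,-11],"spin":-1.26},
    {"grip":-1,"translation":[2.9,6.5,-11],"spin":-1.44},
    {"grip":-1,"translation":[2.9,6.5,-11],"spin":-1.57}
  ]
}}

```text
time: 6.55
tcp_pos: [0.5598, 0.2595, 0.1331]
tcp_rot: [2.301, 2.139, -0.003]
ft_force: [-0.7, -0.2, 1.1]
gripper_width: 0.825
```

Run:
```python
from h import *
plan(.5605,.2614,.056,1.497)
s=read_camera("side");A=cv2.resize(s[100:190,200:290],None,fx=5,fy=5,interpolation=cv2.INTER_CUBIC)
t=read_camera("top");B=cv2.resize(t[160:240,145:215],None,fx=5,fy=5,interpolation=cv2.INTER_CUBIC)
print(proj("side",[.5605,.2614,.086]),proj("top",[.5605,.2614,.086]))
B=cv2.copyMakeBorder(B,0,50,0,0,0)
cv2.imwrite("pics/c5.png",np.hstack([A,B])[:,:,::-1])
```

```text
t 6.55 tcp [0.5598 0.2595 0.1331] h 1.498 tilt [-0.001 -0.001 -1.   ] F [-0.7 -0.2  1.1] w 0.825 q [ 0.29  0.85 -1.17  1.7   0.84  1.19  0.39]
delta cm [0.2  0.06 7.71] spin 0.001
[243.42607032 152.50930298] [177.0121451  199.35057778]
```

View pics/c5.png

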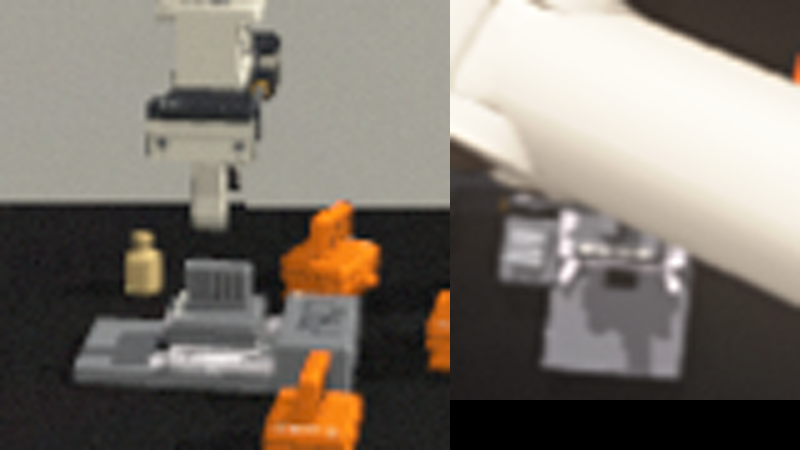

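The rib's top centre is at crop (218,262), i.e. full image (243.6,152.4), against a predicted (243.4,152.5). That is a good match. I'll descend and grip.

Emit:
{"api": "move_arm", "payload": {
  "deltas": [
    {"grip":-1,"translation":[0.1,0,3],"spin":0},
    {"grip":-1,"translation":[0.1,0,6],"spin":0},
    {"grip":-1,"translation":[0.1,0,7.2],"spin":0},
    {"grip":-1,"translation":[0.1,0,7.6],"spin":0},
    {"grip":1,"translation":[0.1,0,7.6],"spin":0},
    {"grip":1,"translation":[0.1,0,7.6],"spin":0},
    {"grip":1,"translation":[0.1,0,7.6],"spin":0},
    {"grip":1,"translation":[0.1,0,7.6],"spin":0},
    {"grip":1,"translation":[0.1,0,7.6],"spin":0},
    {"grip":1,"translation":[0.1,0,7.6],"spin":0}
  ]
}}

```text
time: 7.9
tcp_pos: [0.56, 0.2618, 0.0579]
tcp_rot: [2.305, 2.134, -0.0]
ft_force: [-0.9, 0.7, -0.1]
gripper_width: 0.398
```

Run:
```python
from h import *
ex=np.array([np.cos(-.074),np.sin(-.074)]);p=state()["tcp_pos"]
q=p[:2]-ex*.105;plan(q[0],q[1],p[2],1.497)
```

```text
t 7.9 tcp [0.56   0.2618 0.0579] h 1.494 tilt [ 0. -0. -1.] F [-0.9  0.7 -0.1] w 0.398 q [ 0.25  0.93 -1.09  1.74  0.93  1.09  0.33]
delta cm [ -0.03 -10.5   -0.  ] spin -0.003
```

Emit:
{"api": "move_arm", "payload": {
  "deltas": [
    {"grip":1,"translation":[0,0,0],"spin":0},
    {"grip":1,"translation":[0,0,0],"spin":0},
    {"grip":1,"translation":[0,0,0],"spin":0},
    {"grip":1,"translation":[0,0,0],"spin":0},
    {"grip":1,"translation":[0,0,0],"spin":0},
    {"grip":1,"translation":[0,0,0],"spin":0},
    {"grip":1,"translation":[0,0,0],"spin":0},
    {"grip":1,"translation":[0,-0.3,0],"spin":0},
    {"grip":1,"translation":[0,-0.6,0],"spin":0},
    {"grip":1,"translation":[0,-1,0],"spin":0}
  ]
}}

```text
time: 9.15
tcp_pos: [0.5502, 0.2629, 0.0581]
tcp_rot: [2.305, 2.134, 0.002]
ft_force: [1.5, 2.5, -2.4]
gripper_width: 0.154
```

Emit:
{"api": "move_arm", "payload": {
  "deltas": [
    {"grip":1,"translation":[0,-1,0],"spin":0},
    {"grip":1,"translation":[0,-2,0],"spin":0},
    {"grip":1,"translation":[0,-3,0],"spin":0},
    {"grip":1,"translation":[0,-4,0],"spin":0},
    {"grip":1,"translation":[0,-5,0],"spin":0},
    {"grip":1,"translation":[0,-6,0],"spin":0},
    {"grip":1,"translation":[0,-7.2,0],"spin":0},
    {"grip":1,"translation":[0,-8.4,0],"spin":0},
    {"grip":1,"translation":[0,-9.5,0],"spin":0},
    {"grip":1,"translation":[0,-9.5,0],"spin":0}
  ]
}}

```text
time: 10.4
tcp_pos: [0.4539, 0.2698, 0.0578]
tcp_rot: [2.303, 2.136, -0.002]
ft_force: [1.1, 0.9, -3.4]
gripper_width: 0.149
```

Run:
```python
from h import *
a=-.115;o=np.array([.583,-.2018]);ex=np.array([np.cos(a),np.sin(a)]);q=o-ex*.115
plan(q[0],q[1],.12,a+np.pi/2)
s=read_camera("side");A=cv2.resize(s[100:190,190:290],None,fx=5,fy=5,interpolation=cv2.INTER_CUBIC)
t=read_camera("top");cv2.imwrite("pics/t6.png",t[:,:,::-1]);cv2.imwrite("pics/c6.png",A[:,:,::-1])
```

```text
t 10.4 tcp [0.4539 0.2698 0.0578] h 1.496 tilt [-0.001 -0.001 -1.   ] F [ 1.1  0.9 -3.4] w 0.149 q [ 0.25  0.83 -1.13  1.96  0.93  0.99  0.15]
delta cm [-45.6    4.92  -6.18] spin 0.04
```

View pics/c6.png

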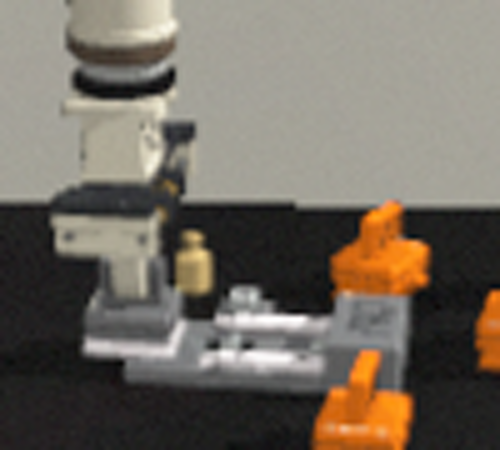

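The side view shows the pack gripped and clear of the charger rails, standing on the apron at about (130,320). Before the fit I'll refine the stirrer's axis with subpixel edges from the first top image, using the charger as a check.

Run:
```python
from h import *
im=cv2.imread("pics/top0.png");g=cv2.cvtColor(im,cv2.COLOR_BGR2GRAY).astype(float)
def edge(rows,c0,c1,z,side,name):
    pts=[]
    for r in rows:
        l=g[r,c0:c1];d=np.diff(l)*side;i=int(np.argmax(d))
        if 0<i<len(d)-1:
            a,b,c=d[i-1],d[i],d[i+1];i=i+.5*(a-c)/(a-2*b+c+1e-9)
        pts.append(ray("top",c0+i+.5,r,z)[:2])
    p=np.array(pts);f=np.polyfit(p[:,0],p[:,1],1);res=p[:,1]-np.polyval(f,p[:,0]);k=abs(res)<.0025
    f=np.polyfit(p[k,0],p[k,1],1)
    print(name,"ang",round(np.arctan(f[0]),4),"rms mm",round(1e3*res[k].std(),2),k.sum(),"/",len(k));return f
def mid(n,fl,fr,x,w):
    yl,yr=np.polyval(fl,x),np.polyval(fr,x);c=np.cos(np.arctan(fr[0]));print(n,"x",x,"yl",yl.round(4),"yr",yr.round(4),"width",((yl-yr)*c).round(4),"ctr",((yl+yr)/2).round(4),"from L",(yl-w/2/c).round(4),"from R",(yr+w/2/c).round(4))
l=edge(range(216,229),294,306,.014,1,"st apron L");r=edge(range(219,231),320,334,.014,-1,"st apron R");mid("st apron",l,r,.48,.092)
hl=edge(range(147,178),294,312,.06,1,"st house L");hr=edge(range(151,180),332,350,.06,-1,"st house R");mid("st house",hl,hr,.69,.13)
l=edge(range(219,231),158,172,.014,1,"ch apron L");r=edge(range(219,233),184,200,.014,-1,"ch apron R");mid("ch apron",l,r,.48,.092)
hl=edge(range(173,186),160,175,.044,1,"ch house L");hr=edge(range(174,187),190,204,.044,-1,"ch house R");mid("ch house",hl,hr,.64,.1)
```

```text
st apron L ang -0.1127 rms mm 0.43 13 / 13
st apron R ang -0.1353 rms mm 0.51 12 / 12
st apron x 0.48 yl -0.1425 yr -0.2368 width 0.0935 ctr -0.1896 from L -0.1889 from R -0.1904
st house L ang -0.1172 rms mm 0.58 31 / 31
st house R ang -0.1211 rms mm 0.41 29 / 29
st house x 0.69 yl -0.1462 yr -0.2812 width 0.134 ctr -0.2137 from L -0.2117 from R -0.2158
ch apron L ang -0.0758 rms mm 0.54 12 / 12
ch apron R ang -0.0964 rms mm 0.46 14 / 14
ch apron x 0.48 yl 0.3152 yr 0.2216 width 0.0932 ctr 0.2684 from L 0.269 from R 0.2678
ch house L ang -0.0245 rms mm 0.87 13 / 13
ch house R ang -0.085 rms mm 0.44 13 / 13
ch house x 0.64 yl 0.3056 yr 0.206 width 0.0992 ctr 0.2558 from L 0.2554 from R 0.2562
```

Emit:
{"api": "move_arm", "payload": {
  "deltas": [
    {"grip":1,"translation":[0,0,-3],"spin":0},
    {"grip":1,"translation":[-3,0.4,-6.2],"spin":0},
    {"grip":1,"translation":[-8,0.8,-6.2],"spin":0},
    {"grip":1,"translation":[-13,1.4,-6.2],"spin":0.01},
    {"grip":1,"translation":[-18,2,-6.2],"spin":0.02},
    {"grip":1,"translation":[-23,2.5,-6.2],"spin":0.03},
    {"grip":1,"translation":[-28,3,-6.2],"spin":0.04},
    {"grip":1,"translation":[-33,3.6,-6.2],"spin":0.044},
    {"grip":1,"translation":[-38,4.1,-6.2],"spin":0.044},
    {"grip":1,"translation":[-42,4.6,-6.2],"spin":0.044}
  ]
}}

```text
time: 11.75
tcp_pos: [0.469, -0.1554, 0.1199]
tcp_rot: [2.354, 2.08, -0.0]
ft_force: [0.3, -0.4, -3.4]
gripper_width: 0.15
```

Run:
```python
from h import *
plan(.469,-.189,.07,1.452)
```

```text
t 11.75 tcp [ 0.469  -0.1554  0.1199] h 1.447 tilt [ 0. -0. -1.] F [ 0.3 -0.4 -3.4] w 0.15 q [ 1.25  0.77 -1.32  2.01  0.87  1.09  0.97]
delta cm [-3.33  0.42  4.99] spin -0.005
```

Emit:
{"api": "move_arm", "payload": {
  "deltas": [
    {"grip":1,"translation":[-1.7,0.2,0],"spin":-0.005},
    {"grip":1,"translation":[-3.3,0.4,0],"spin":-0.005},
    {"grip":1,"translation":[-3.3,0.4,2],"spin":-0.005},
    {"grip":1,"translation":[-3.3,0.4,4],"spin":-0.005},
    {"grip":1,"translation":[-3.3,0.4,5.2],"spin":-0.005},
    {"grip":1,"translation":[-3.3,0.4,5.7],"spin":-0.005},
    {"grip":1,"translation":[-3.3,0.4,5.9],"spin":-0.005},
    {"grip":1,"translation":[-3.3,0.4,6.0],"spin":-0.005},
    {"grip":1,"translation":[-3.3,0.4,6.1],"spin":-0.005},
    {"grip":1,"translation":[-3.3,0.4,6.1],"spin":-0.005}
  ]
}}

```text
time: 13.0
tcp_pos: [0.4691, -0.1858, 0.0591]
tcp_rot: [2.346, 2.089, -0.0]
ft_force: [0.1, -0.1, -2.0]
gripper_width: 0.148
```

Run:
```python
from h import *
plan(.469,-.189,.058,1.452)
s=read_camera("side");A=cv2.resize(s[195:275,180:280],None,fx=4,fy=4,interpolation=cv2.INTER_CUBIC)
t=read_camera("top");B=cv2.resize(t[165:245,270:360],None,fx=4,fy=4,interpolation=cv2.INTER_CUBIC)
cv2.imwrite("pics/c7.png",np.hstack([A,B])[:,:,::-1])
```

```text
t 13.0 tcp [ 0.4691 -0.1858  0.0591] h 1.455 tilt [ 0. -0. -1.] F [ 0.1 -0.1 -2. ] w 0.148 q [ 1.23  0.86 -1.21  2.02  0.98  1.02  0.97]
delta cm [-0.32  0.03  0.12] spin 0.003
```

View pics/c7.png

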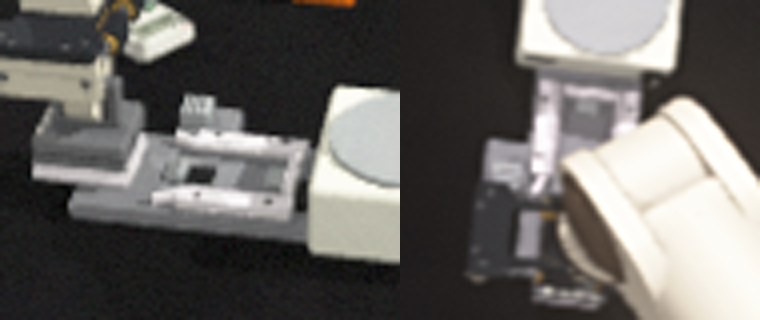

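The view shows the pack upright in front of the stirrer's funnel, on axis within a few mm (TCP y is 3 mm off and I'll correct that). I'll move it onto the apron, lower it to contact, and regrip so it sits flat.

Run:
```python
from h import *
a=-.119
x=.583-.100*np.cos(a);plan(x,-.1902-.1196*(x-.48),.0575,a+np.pi/2)
```

```text
t 13.1 tcp [ 0.469  -0.1858  0.0591] h 1.455 tilt [ 0. -0. -1.] F [ 0.   0.2 -2.3] w 0.149 q [ 1.23  0.86 -1.21  2.02  0.98  1.02  0.97]
delta cm [-0.31  1.51  0.16] spin 0.003
```

Emit:
{"api": "move_arm", "payload": {
  "deltas": [
    {"grip":1,"translation":[-0.15,0.5,0],"spin":0.003},
    {"grip":1,"translation":[-0.3,1,0],"spin":0.003},
    {"grip":1,"translation":[-0.3,1.5,0],"spin":0.003},
    {"grip":1,"translation":[-0.3,1.5,0.05],"spin":0.003},
    {"grip":1,"translation":[-0.3,1.5,0.1],"spin":0.003},
    {"grip":1,"translation":[-0.3,1.5,0.15],"spin":0.003},
    {"grip":1,"translation":[-0.3,1.5,0.2],"spin":0.003},
    {"grip":1,"translation":[-0.3,1.5,0.2],"spin":0.003},
    {"grip":1,"translation":[-0.3,1.5,0.2],"spin":0.003},
    {"grip":1,"translation":[-0.3,1.5,0.2],"spin":0.003}
  ]
}}

```text
time: 14.35
tcp_pos: [0.4834, -0.1901, 0.0575]
tcp_rot: [2.349, 2.086, -0.001]
ft_force: [-2.8, 1.6, 4.8]
gripper_width: 0.146
```

Emit:
{"api": "move_arm", "payload": {
  "deltas": [
    {"grip":-0.4,"translation":[0,0,0],"spin":0},
    {"grip":-0.4,"translation":[0,0,0],"spin":0},
    {"grip":-0.4,"translation":[0,0,0],"spin":0},
    {"grip":1,"translation":[0,0,0],"spin":0},
    {"grip":1,"translation":[0,0,0],"spin":0},
    {"grip":1,"translation":[0,0,0],"spin":0},
    {"grip":1,"translation":[0,0,0],"spin":0},
    {"grip":1,"translation":[0,0,0],"spin":0},
    {"grip":1,"translation":[0,0,0],"spin":0},
    {"grip":1,"translation":[0,0,0],"spin":0}
  ]
}}

```text
time: 15.6
tcp_pos: [0.4835, -0.1902, 0.0569]
tcp_rot: [-2.349, -2.086, -0.0]
ft_force: [-0.2, -0.1, -1.3]
gripper_width: 0.152
```

Run:
```python
from h import *
plan(.469,-.189,.058,1.452)
s=read_camera("side");cv2.imwrite("pics/c8.png",cv2.resize(s[190:275,180:280],None,fx=6,fy=6,interpolation=cv2.INTER_CUBIC)[:,:,::-1])
```

```text
t 15.6 tcp [ 0.4835 -0.1902  0.0569] h 1.452 tilt [-0.  0. -1.] F [-0.2 -0.1 -1.3] w 0.152 q [ 1.2   0.88 -1.2   1.98  0.99  1.03  0.97]
delta cm [-0.05 -1.46 -0.11] spin 0.0
```

View pics/c8.png

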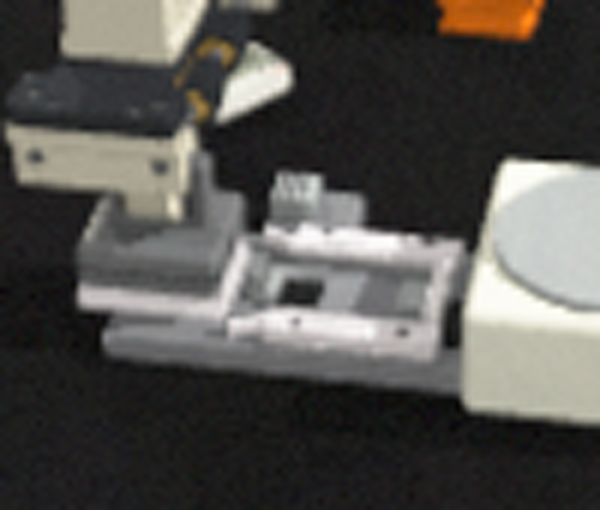

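The pack sits flat on the apron, with its inner end at the funnel (crop (235,270)), in line with it. Now I'll slide it in, stepwise.

Emit:
{"api": "move_arm", "payload": {
  "deltas": [
    {"grip":1,"translation":[0,0.5,-0.03],"spin":0},
    {"grip":1,"translation":[0,1,-0.03],"spin":0},
    {"grip":1,"translation":[0,1.5,-0.03],"spin":0},
    {"grip":1,"translation":[0,2,-0.03],"spin":0},
    {"grip":1,"translation":[0,2.4,-0.03],"spin":0},
    {"grip":1,"translation":[0,2.8,-0.03],"spin":0},
    {"grip":1,"translation":[0,3.2,-0.03],"spin":0},
    {"grip":1,"translation":[0,3.6,-0.03],"spin":0},
    {"grip":1,"translation":[0,4,-0.03],"spin":0},
    {"grip":1,"translation":[0,4,-0.03],"spin":0}
  ]
}}

```text
time: 16.9
tcp_pos: [0.524, -0.1951, 0.0574]
tcp_rot: [2.349, 2.085, 0.001]
ft_force: [0.8, -0.3, -1.4]
gripper_width: 0.15
```

Emit:
{"api": "move_arm", "payload": {
  "deltas": [
    {"grip":1,"translation":[0,0.4,0],"spin":0},
    {"grip":1,"translation":[0,0.8,0],"spin":0},
    {"grip":1,"translation":[0,1.2,0],"spin":0},
    {"grip":1,"translation":[0,1.6,0],"spin":0},
    {"grip":1,"translation":[0,2,0],"spin":0},
    {"grip":1,"translation":[0,2.4,0],"spin":0},
    {"grip":1,"translation":[0,2.8,0],"spin":0},
    {"grip":1,"translation":[0,3.1,0],"spin":0},
    {"grip":1,"translation":[0,3.4,0],"spin":0},
    {"grip":1,"translation":[0,3.4,0],"spin":0}
  ]
}}

```text
time: 18.15
tcp_pos: [0.5575, -0.1991, 0.0573]
tcp_rot: [2.349, 2.085, 0.001]
ft_force: [-0.0, 0.1, -1.4]
gripper_width: 0.149
```

Emit:
{"api": "move_arm", "payload": {
  "deltas": [
    {"grip":1,"translation":[0,0.1,0],"spin":0},
    {"grip":1,"translation":[0,0.2,0],"spin":0},
    {"grip":1,"translation":[0,0.3,0],"spin":0},
    {"grip":1,"translation":[0,0.4,0],"spin":0},
    {"grip":1,"translation":[0,0.5,0],"spin":0},
    {"grip":1,"translation":[0,0.6,0],"spin":0},
    {"grip":1,"translation":[0,0.7,0],"spin":0},
    {"grip":1,"translation":[0,0.8,0],"spin":0},
    {"grip":1,"translation":[0,0.9,0],"spin":0},
    {"grip":1,"translation":[0,1,0],"spin":0}
  ]
}}

```text
time: 19.4
tcp_pos: [0.5667, -0.2002, 0.0571]
tcp_rot: [-2.349, -2.085, 0.001]
ft_force: [-3.7, 0.3, -0.4]
gripper_width: 0.15
```

Emit:
{"api": "move_arm", "payload": {
  "deltas": [
    {"grip":1,"translation":[0,0.05,0],"spin":0},
    {"grip":1,"translation":[0,0.1,0],"spin":0},
    {"grip":1,"translation":[0,0.15,0],"spin":0},
    {"grip":1,"translation":[0,0.2,0],"spin":0},
    {"grip":1,"translation":[0,0.25,0],"spin":0},
    {"grip":1,"translation":[0,0.3,0],"spin":0},
    {"grip":1,"translation":[0,0.35,0],"spin":0},
    {"grip":1,"translation":[0,0.4,0],"spin":0},
    {"grip":1,"translation":[0,0.4,0],"spin":0},
    {"grip":1,"translation":[0,0.4,0],"spin":0}
  ]
}}

```text
time: 20.65
tcp_pos: [0.5709, -0.2008, 0.0572]
tcp_rot: [2.349, 2.086, 0.0]
ft_force: [-4.1, -0.9, -2.1]
gripper_width: 0.151
```

Emit:
{"api": "move_arm", "payload": {
  "deltas": [
    {"grip":1,"translation":[0,0.05,0],"spin":0},
    {"grip":1,"translation":[0,0.1,0],"spin":0},
    {"grip":1,"translation":[0,0.15,0],"spin":0},
    {"grip":1,"translation":[0,0.2,0],"spin":0},
    {"grip":1,"translation":[0,0.25,0],"spin":0},
    {"grip":1,"translation":[0,0.3,0],"spin":0},
    {"grip":1,"translation":[0,0.3,0],"spin":0},
    {"grip":1,"translation":[0,0.3,0],"spin":0},
    {"grip":1,"translation":[0,0.3,0],"spin":0},
    {"grip":1,"translation":[0,0.3,0],"spin":0}
  ]
}}

```text
time: 21.9
tcp_pos: [0.5739, -0.2011, 0.0572]
tcp_rot: [2.349, 2.086, 0.0]
ft_force: [-3.3, 0.7, -3.5]
gripper_width: 0.152
```

Emit:
{"api": "move_arm", "payload": {
  "deltas": [
    {"grip":1,"translation":[0,0.05,0],"spin":0},
    {"grip":1,"translation":[0,0.1,0],"spin":0},
    {"grip":1,"translation":[0,0.15,0],"spin":0},
    {"grip":1,"translation":[0,0.2,0],"spin":0},
    {"grip":1,"translation":[0,0.25,0],"spin":0},
    {"grip":1,"translation":[0,0.3,0],"spin":0},
    {"grip":1,"translation":[0,0.3,0],"spin":0},
    {"grip":1,"translation":[0,0.3,0],"spin":0},
    {"grip":1,"translation":[0,0.3,0],"spin":0},
    {"grip":1,"translation":[0,0.3,0],"spin":0}
  ]
}}

```text
time: 23.15
tcp_pos: [0.5766, -0.2014, 0.0572]
tcp_rot: [-2.349, -2.085, 0.001]
ft_force: [-4.7, 0.3, -2.3]
gripper_width: 0.149
```

Run:
```python
from h import *
a=-.119;o=np.array([.583,-.2025])
for n in(0,1):
  s=read_camera("side")
p0=cv2.imread("pics/side0.png")[:,:,::-1]
R=np.array([[np.cos(a),-np.sin(a)],[np.sin(a),np.cos(a)]])
w=R@[-.042,.064]+o;print("pad up px",proj("side",[*w,.032]),"down",proj("side",[*w,.0245]))
k=lambda im:cv2.resize(im[210:260,190:270],None,fx=8,fy=8,interpolation=cv2.INTER_CUBIC)[:,:,::-1]
cv2.imwrite("pics/c9.png",np.vstack([k(p0)[:200],k(s)]))
g=lambda im:cv2.cvtColor(np.ascontiguousarray(im),cv2.COLOR_RGB2GRAY)[214:236,224:242]
# vertical shift of pad patch vs. start (subpixel)
A,B=[g(i).astype(np.float32) for i in(p0,s)]
print(A[:, 8].astype(int),B[:,8].astype(int))
```

```text
pad up px [231.66976512 220.94892272] down [231.72607513 223.04988691]
[ 33  30  32  32  33 170 214 210 199 183 166 154 143 187 240 250 240 207
 158 109 130 144] [ 40 114 153 163 151 159 165 164 164 166 132  82  62  61  74  76  72  70
  79  92 101 101]
```

View pics/c9.png

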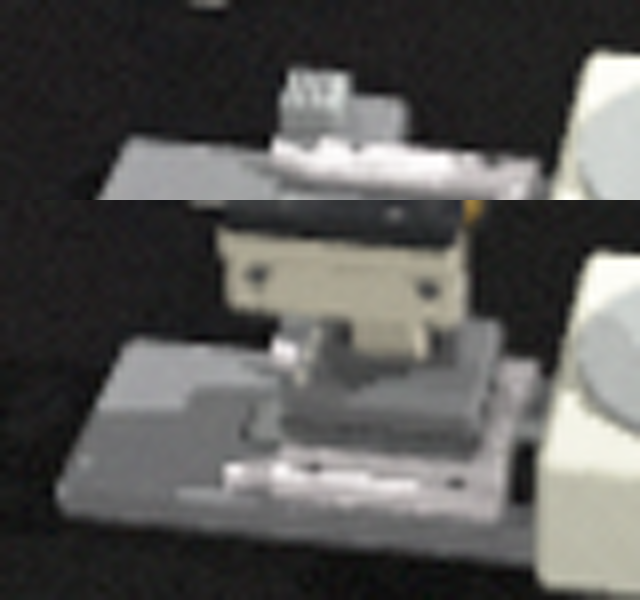

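The view shows the pack nearly home in the stirrer (inner end at about (495,340), stop at about (515,370)), with the pad hidden behind the gripper. Force is still about 5 N, so I'll keep feeding until the stop is felt.

Emit:
{"api": "move_arm", "payload": {
  "deltas": [
    {"grip":1,"translation":[0,0.05,0],"spin":0},
    {"grip":1,"translation":[0,0.1,0],"spin":0},
    {"grip":1,"translation":[0,0.15,0],"spin":0},
    {"grip":1,"translation":[0,0.2,0],"spin":0},
    {"grip":1,"translation":[0,0.25,0],"spin":0},
    {"grip":1,"translation":[0,0.25,0],"spin":0},
    {"grip":1,"translation":[0,0.25,0],"spin":0},
    {"grip":1,"translation":[0,0.25,0],"spin":0},
    {"grip":1,"translation":[0,0.25,0],"spin":0},
    {"grip":1,"translation":[0,0.25,0],"spin":0}
  ]
}}

```text
time: 24.5
tcp_pos: [0.5769, -0.2015, 0.0573]
tcp_rot: [-2.347, -2.084, 0.006]
ft_force: [-11.6, 1.8, 4.4]
gripper_width: 0.15
```

The TCP has stopped 2.5 mm short of the command at 11.6 N. The ejector's onset about 14 mm earlier agrees, so this should be the hard stop. I'll test the lock by drawing back gently.

Emit:
{"api": "move_arm", "payload": {
  "deltas": [
    {"grip":1,"translation":[0,-0.1,0],"spin":0},
    {"grip":1,"translation":[0,-0.2,0],"spin":0},
    {"grip":1,"translation":[0,-0.3,0],"spin":0},
    {"grip":1,"translation":[0,-0.4,0],"spin":0},
    {"grip":1,"translation":[0,-0.5,0],"spin":0},
    {"grip":1,"translation":[0,-0.6,0],"spin":0},
    {"grip":1,"translation":[0,-0.6,0],"spin":0},
    {"grip":1,"translation":[0,-0.6,0],"spin":0},
    {"grip":1,"translation":[0,-0.6,0],"spin":0},
    {"grip":1,"translation":[0,-0.6,0],"spin":0}
  ]
}}

```text
time: 25.75
tcp_pos: [0.5742, -0.2011, 0.0575]
tcp_rot: [2.349, 2.085, 0.002]
ft_force: [3.1, -0.6, -6.6]
gripper_width: 0.154
```

Emit:
{"api": "move_arm", "payload": {
  "deltas": [
    {"grip":1,"translation":[0,-0.05,0],"spin":0},
    {"grip":1,"translation":[0,-0.1,0],"spin":0},
    {"grip":1,"translation":[0,-0.15,0],"spin":0},
    {"grip":1,"translation":[0,-0.15,0],"spin":0},
    {"grip":1,"translation":[0,-0.15,0],"spin":0},
    {"grip":1,"translation":[0,-0.15,0],"spin":0},
    {"grip":1,"translation":[0,0,0],"spin":0},
    {"grip":1,"translation":[0,0.1,0],"spin":0},
    {"grip":1,"translation":[0,0.1,0],"spin":0},
    {"grip":1,"translation":[0,0.1,0],"spin":0}
  ]
}}

```text
time: 27.0
tcp_pos: [0.5743, -0.2011, 0.0575]
tcp_rot: [2.349, 2.086, -0.0]
ft_force: [0.9, 0.4, -0.1]
gripper_width: 0.152
```

Emit:
{"api": "move_arm", "payload": {
  "deltas": [
    {"grip":-0.4,"translation":[0,0,0],"spin":0},
    {"grip":-0.4,"translation":[0,0,0],"spin":0},
    {"grip":-0.4,"translation":[0,0,0],"spin":0},
    {"grip":-0.4,"translation":[0,0,0],"spin":0},
    {"grip":-0.4,"translation":[0,0,-2],"spin":0},
    {"grip":-0.4,"translation":[0,0,-5],"spin":0},
    {"grip":-0.4,"translation":[0,0,-9],"spin":0},
    {"grip":-0.4,"translation":[0,-5,-10],"spin":0},
    {"grip":-0.4,"translation":[4,-10,-10],"spin":0},
    {"grip":-0.4,"translation":[8,-12,-10],"spin":0}
  ]
}}

```text
time: 28.25
tcp_pos: [0.4624, -0.1071, 0.1581]
tcp_rot: [2.35, 2.084, -0.003]
ft_force: [-0.4, -0.4, -0.0]
gripper_width: 0.701
```

Run:
```python
from h import *
s=read_camera("side");t=read_camera("top")
cv2.imwrite("pics/s10.png",s[:,:,::-1]);cv2.imwrite("pics/t10.png",t[:,:,::-1])
p0=cv2.imread("pics/side0.png")
k=lambda im:cv2.resize(im[205:265,190:290],None,fx=4,fy=4,interpolation=cv2.INTER_CUBIC)
T=cv2.resize(t[140:240,260:360,::-1],None,fx=4,fy=4,interpolation=cv2.INTER_CUBIC)
L=np.vstack([k(p0),k(s[:,:,::-1])]);L=cv2.copyMakeBorder(L,0,0,0,0,0);T=cv2.copyMakeBorder(T,0,80,0,0,0)
cv2.imwrite("pics/c11.png",np.hstack([L,T]))
plan(.45,0,.2,1.45)
for c in(228,231,234):print(c,p0[212:232,c,1],s[212:232,c,1])
```

```text
t 28.35 tcp [ 0.4626 -0.1031  0.1587] h 1.459 tilt [ 0.    -0.001 -1.   ] F [-0.3 -0.2 -0.1] w 0.701 q [ 1.22  0.7  -1.41  2.03  0.78  1.12  0.92]
delta cm [10.1  -2.4  -4.15] spin 0.009
228 [ 29  35  28  26  32  32  71 163 178 153 157 142 132 131 116 134 145 226
 219 184] [ 30  34  26  27  34  32  69 129 161 149 151 134 145 160 225 192 128 126
 111 105]
231 [ 30  29  32  33  29  26  50 159 192 192 214 187 150 144 137 201 243 249
 239 197] [ 30  32  31  34  52 109 128 112  83  65  68  70  74  69  68  70  85  88
  85  85]
234 [ 31  30  32  34  36  32  30  43  45  64 140 154 147 144 145 150 143 224
 225 218] [ 32  32  28  36  33 119 132 120  94  63  62  63  61  62  60  66  78  88
  83 108]
```

View pics/c11.png

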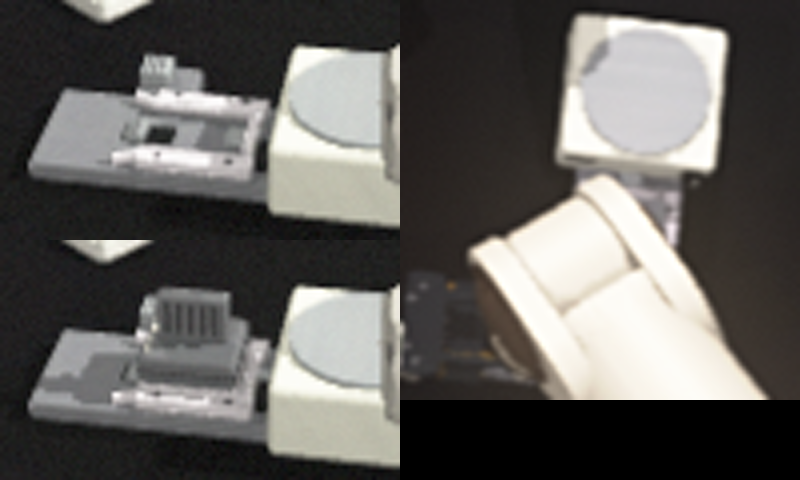

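The last view shows the pack standing in the stirrer dock, in line, with no creep out. The pad's top edge is at the same rows as at the start (col 228, rows 218–219), so the catch is up. The gripper is clear. I'll do one numeric stillness check, then hand in.

Run:
```python
from h import *
a=cv2.imread("pics/s10.png")[:,:,::-1].astype(float)
for i in range(6): b=read_camera("side")
c=slice(205,265),slice(215,255)
print("mean diff",abs(a[c]-b[c]).mean(), state()["time"])
t0=cv2.imread("pics/side0.png")[:,:,::-1].astype(float)
for n,r in dict(timer=(195,210,204,230),weight=(145,162,222,235),vial=(283,308,177,192)).items():print(n,abs(t0-b)[r[0]:r[1],r[2]:r[3]].mean().round(1))
sign_off()
```

```text
mean diff 2.1884722222222224 28.65
timer 7.8
weight 2.7
vial 2.1
the job is handed in; nothing more can be done
```

I moved the pack from the charger to the stirrer and handed the job in at 28.65 s; no verdict is reported.

**Release and transfer:** I pressed the charger catch to its hard stop (7.6 N) and the pack moved out about 12 mm. I then drew it about 105 mm along the slide, clear of the rails, and set it on the stirrer's apron. There I regripped it so it sat flat, and slid it in at about 3–5 N until the hard stop, where the force reached 11.6 N.

**Lock:** Drawing back stopped after about 2.7 mm against the catch with 3 N of pull. I pulled a little further, but eased off before the force was read, so that second pull confirmed nothing.

**Last checks:**
- **Catch:** after release, its pad edge was at the same image rows as at the start, so the catch is up.
- **Pack:** it stayed still between images. The gripper was clear of everything, with the fingertips at 0.16 m height.
- **Bystanders:** the weight and vial looked unchanged. The timer's patch differed slightly more (7.8 against about 2 for the other two). I didn't look into it; it may be the gripper or its shadow in that part of the image.
- **Position:** I estimate the pack's centre is about 9–11 mm short of nominal home, from the TCP position and a rough estimate of how it sat in the grip. That is inside the 14 mm limit and fits a carriage set near its outer end.

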